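# Take one weighing dish off a sticky nested stack

### The arm

A 6-joint arm with a two-finger parallel gripper is mounted at the origin on a cart in front of the work surface, level with it; the furniture and walls round the work are solid. World frame = base frame: x ahead of the robot, y to its left, z up, the work surface at z = 0. Lengths are in m, angles in rad, forces in N, time in s.
With the tool pointing down it reaches from about 0.3 to 0.75 m from the base axis. Payload 8.5 kg.
Tool frame: the origin (TCP) lies between the finger pads; the fingertips stand 11 mm ahead of it and the grasp point (between the pads) lies 8 mm behind it (finger_overhang is the distance from the TCP to the fingertips, in m); z points along the fingers, y is the direction in which the jaws open and shut (so a half turn about z gives the same grasp; the last joint's range is limited). The gripper opens to 88 mm and grips with 3 to 60 N. Pads are 18 mm wide; open, the fingers measure 123 mm over their backs; the gripper's body (75 mm by 187 mm) begins 45 mm behind the grasp point.
Start: joints at [-1.511, 0.381, 1.297, -0, 1.464, -0.215], TCP at [0.149, -0.529, 0.25] pointing down, gripper open.
Joint ranges: [-3.11, 3.11], [-0.89, 2.33], [0.22, 2.48], [-1.42, 4.56], [0.17, 2.85], [-2.88, 2.88]. Speed limits (rad/s): [2.39, 2.39, 3.14, 3.14, 3.14, 3.14].

### API

Orientations are given as [roll, pitch, yaw] about the fixed x, y, z axes, in that order (R = Rz(yaw) Ry(pitch) Rx(roll)).
In Python, from plant import * gives the robot as it stands.
- The arm moves only by the tool servo_tool, never from a script. Its argument "plan" is a list of rows, each a list of 3 entries, a list of its own where there are three numbers: the shift along the world's x, y, z in mm, then the turn about the world's z in degrees, then the opening, from -1 (shut) to 1 (fully open). A call has 1 to 8 rows; each row shifts and turns the commanded pose from where the row before left it; what a row does not reach is not made up. A row lasts 1/8 s, in which the tool goes at most 62.5 mm and 10.7 degrees, less where a joint would pass 70% of its speed; a pose out of reach is approached as far as the arm can. A call is refused whole if a number of a shift passes 62.5 or a number of a turn 10.7, either way. A call with a gripper value outside its range is refused whole. The fingers move at their own pace and stop on an object; "squeeze" is the grip in N (left out, the last holds). Time passes only in rows, so rows that do not move let the fingers close. It gives the time, the measured TCP pose, the force and the opening at its end, in the units of the state.
- sense(): the state, without advancing time (a new reading comes with each control period).
- capture(name): name is "scene" or "top" or "wrist"; returns a dict with "pixels" (420x560x3 uint8, red, green, blue), "depth" (420x560 float32, m along the optical axis (not along the pixel's ray), 0 where there is no reading), "fx", "fy", "cx", "cy" (pixels), "D" ([k1, k2, p1, p2, k3] as OpenCV has them; the pictures are not rectified), "R" (3x3) and "t" (3): a world point X has camera coordinates R X + t. Camera axes: x right, y down, z forward; pixel columns grow to the right and rows downward; lengths in m; the calibration is good to about 2 mm. A picture is of the moment at which its call begins.
- finish_job(): hands the job in, once; it reports no verdict.
The state is a dict: "time_s": time; "qpos": joint angles; "qd": joint speeds; "joint_torque": joint torques, N m; "ee_pos": TCP position; "ee_rot": TCP orientation; "contact_force": force on the tool from outside, world axes, zero at the start; "wrist_torque": the same for the moment, N m; "opening": finger opening in m.
Only numpy, scipy, OpenCV 4.12 (cv2) and the standard library are available. Lean on these libraries where they do the work, as an engineer would, in place of code of your own. Each camera call takes 0.05 s, during which the arm holds its last target.

### The job

The nested weighing dishes stick together, so first hold the middle one: turn the clamp's red-knobbed lever counter-clockwise just until the sprung pad presses on the middle dish's rim and has sunk about half-way in, and no tighter, as the dish would crack. Then lift off the top dish alone, leaving the other two in place and clamped, and set it down gently (do not drop it) upright in the middle of the balance pan, without disturbing the two little bottles and the timer near by.

Things in the scene. Friction and masses are not known exactly. Their poses are not given: they have to be found in the camera images.
- clamp_stand: Fixed aluminium stand, plate 100 x 196 x 8 mm. Origin: on the worktop under the centre of the dish stack, z up. Clamping is along its y: a grey back stop (85 mm tall) at +y of the stack, the clamp housing (84 mm tall) with the lever at -y. Its x sides are open: fingers closing along its x can take the dishes.
- lever (a joint): Cam lever angle, rad: 0 open (as found), 1.5 end stop; grows counter-clockwise seen from above. Self-holding: about 7 N at the knob turns it. It drives the jaw with the pad along the stand's +y by 14.5 mm per rad. The gap to the middle rim varies (3 to 10 mm, set by a brass screw). Each N of clamping adds about 0.2 N at the knob.
- lever_grip (a point): Centre of the lever's upright red knob: cylinder 16 mm across, 44 mm tall (88 to 132 mm above the worktop; this point is 114 mm up), free on all sides. It moves on a circle of 70 mm radius round lever_pivot: at lever angle 0 it lies 0.75 rad from the stand's -y toward its -x, at 1.5 as far on the other side.
- lever_pivot (a point): Point on the lever's vertical turning axis, at the height of point lever_grip (fixed to the stand, 98 mm toward its -y from its origin).
- pad: Black rubber pad of the clamp, 24 mm wide, 12 mm tall, level with the middle dish's rim; origin: centre of its pressing face; travels along the stand's y. It rides on a spring in the jaw and sinks back 1 mm for every 3 N, at most 12 mm. Half-way in (6 mm, 18 N) is right; under 8 N does not count as held, over 27 N cracks the dish.
- top_dish_mid (a point): Centre (half-way up) of the top of three nested pale grey-blue plastic weighing dishes: square, open, 48 mm tall; a 44 mm wide solid foot 24 mm tall, then a cup flaring to a rim 62 x 62 mm, sides along the stand's x and y. The rim's outer edge is upright, 18 to 24 mm above this point: pick the dish there. Pitch 24 mm: 18 mm open between rims. 35 to 60 g.
- top_dish: The top dish; origin: centre of its underside, z up.
- middle_dish_mid (a point): Centre (half-way up) of the middle dish, same shape, 24 mm below the top one. Two sprung tabs in its x walls hug the dish inside it with some 2 to 3 N of drag, so unless it is clamped it comes up with the top dish. Its rim is 74 to 80 mm above the worktop.
- middle_dish: The middle dish; origin: centre of its underside, 32 mm above the worktop.
- low_dish_mid (a point): Centre (half-way up) of the lowest dish, which stands on the 8 mm plate between corner guides.
- balance: Fixed white bench balance, 190 (x) x 150 (y) mm, 38 mm tall without the pan; origin: under its centre on the worktop; display toward its -x.
- pan_centre (a point): Centre of the top of the balance's round flat steel pan, 108 mm across, 50 mm above the worktop.
- dropper_a_mid (a point): Bystander: small white dropper bottle with a blue cap, 27 x 27 x 66 mm, upright; its centre. Leave it alone.
- dropper_b_mid (a point): Bystander: small white dropper bottle with a red cap, 27 x 27 x 66 mm, upright; its centre. Leave it alone.
- timer_mid (a point): Bystander: white bench timer lying on its back, 60 x 66 x 19 mm; its centre. Leave it alone.
Things that resemble listed ones, but are neither listed nor needed, are in the scene too. Leave any pink look-alike of the part that bears low_dish_mid alone.

How it is judged:
On the way, in this order (a step that is already met when the one before it is completed fails the run):
1. the clamp pad holds the middle dish with more than 8 N while the top dish still sits in it (contact force between pad and middle_dish above 8 N and z of top_dish_mid in the frame of clamp_stand below 0.09 m), for 0.3 s.
2. the top dish is at least 40 mm above its place in the stack, the middle dish still seated (z of top_dish_mid in the frame of clamp_stand above 0.12 m and z of middle_dish_mid in the frame of clamp_stand between 0.05 and 0.063 m), for 0.1 s.
3. the top dish is set down on the pan while still held by the fingers (not dropped) (contact force between top_dish and balance above 0.05 N and contact force between the fingers and top_dish above 0.3 N and horizontal distance between top_dish_mid and pan_centre below 0.02 m), for 0.05 s.
At the end, for the whole second after the job is handed in: The top dish stands upright (within 0.08 rad) and still on the pan, its centre within 20 mm of the pan's centre; the middle and lowest dishes are still seated in the stand, the middle one held by the pad with more than 8 N (horizontal distance between top_dish_mid and pan_centre below 0.02 m and z of top_dish in the frame of pan_centre between -0.003 and 0.004 m and angle between top_dish's own z axis and vertical below 0.08 rad and linear speed of top_dish below 0.01 m/s and z of middle_dish_mid in the frame of clamp_stand between 0.05 and 0.063 m and contact force between pad and middle_dish above 8 N and z of low_dish_mid in the frame of clamp_stand below 0.037 m and horizontal distance between low_dish_mid and clamp_stand below 0.01 m); the robot touches nothing.
It fails at once if the pad squeezes the middle dish with more than 27 N (contact force between pad and middle_dish above 27 N).
It fails at once if the middle dish is drawn up by 7 mm or more (z of middle_dish_mid in the frame of clamp_stand above 0.063 m).
It fails at once if the top dish is tipped by more than 0.6 rad (angle between top_dish's own z axis and vertical above 0.6 rad).
It fails at once if a dropper bottle or the timer is moved by more than 30 mm (distance of any of dropper_a_mid, dropper_b_mid, timer_mid from where it was at the start of the episode above 0.03 m).
It also fails if it takes over 69 s, if anything falls off the work surface, if the arm or the gripper's body presses on something with over 40 N, if the wrist force passes 120 N, or if a joint passes its speed limit or range.

## Working session

There is one attempt and no reset: what is moved stays moved. The work goes in short steps, Python scripts to look and compute and a tool call to move; the robot and the scene stay as the last step left them, time stands still between calls to the robot, and variables do not carry over. Pictures are saved under pics/ and viewed, and the job is handed in when it is done.

Besides the shell and the picture viewer there is one more tool, called after "Call:" as name(argument=value, ...) on one line, values as JSON. servo_tool: Moves the arm, as the interface text tells. Its arguments: {"type":"object","properties":{"plan":{"type":"array"},"squeeze":{"type":"number"}},"required":["plan"]}

```bash
mkdir -p pics; ls; python3 - <<'E'
from plant import *
import cv2,numpy as np,pickle
s=sense();print(s)
for n in("scene","top","wrist"):
    c=capture(n);pickle.dump(c,open(f"pics/{n}0.pkl","wb"))
    cv2.imwrite(f"pics/{n}0.png",c["pixels"][:,:,::-1])
    print(n,c["fx"],c["cx"],c["cy"],c["D"],np.round(c["R"],3).tolist(),c["t"])
E
```

```text
pics
{'time_s': 0.0, 'qpos': array([-1.51128843e+00,  3.81180433e-01,  1.29822599e+00,  3.10598162e-05,
        1.46362934e+00, -2.15273621e-01]), 'qd': array([-0.00102678, -0.00122175,  0.00047299,  0.00116596, -0.00014547,
       -0.00012031]), 'joint_torque': array([ 8.51612713e-04, -4.37923837e+01, -2.24554396e+01,  7.13917846e-02,
        3.53096612e-02, -1.29873115e-04]), 'ee_pos': array([ 0.14923824, -0.52909407,  0.24915786]), 'ee_rot': array([-3.14018945e+00, -3.38433759e-04,  2.74777937e-01]), 'contact_force': array([-0.27439525,  0.68011307,  0.45924325]), 'wrist_torque': array([ 0.02229919,  0.02130114, -0.02738964]), 'opening': 0.08827433554710293}
scene 465.78013760777463 276.4679162607546 219.64423887019007 [-0.01432123  0.          0.          0.          0.        ] [[-0.732, -0.681, 0.018], [-0.298, 0.297, -0.907], [0.613, -0.669, -0.421]] [0.40069173 0.26780163 0.7177244 ]
top 526.9019891570344 276.88975791827465 208.2516162937951 [-0.04505577  0.          0.          0.          0.        ] [[0.006, -1.0, 0.022], [-0.996, -0.008, -0.085], [0.085, -0.021, -0.996]] [-0.01108183  0.54350236  1.34637855]
wrist 354.65316043759856 278.4066653985796 207.04521578380775 [0.00357861 0.         0.         0.         0.        ] [[0.271, -0.963, -0.002], [-0.914, -0.258, 0.314], [-0.302, -0.083, -0.95]] [-0.54977389 -0.04202183  0.39202126]
```

View pics/scene0.png

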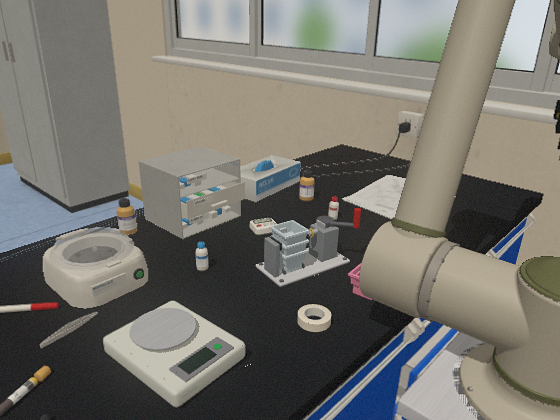

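View pics/top0.png

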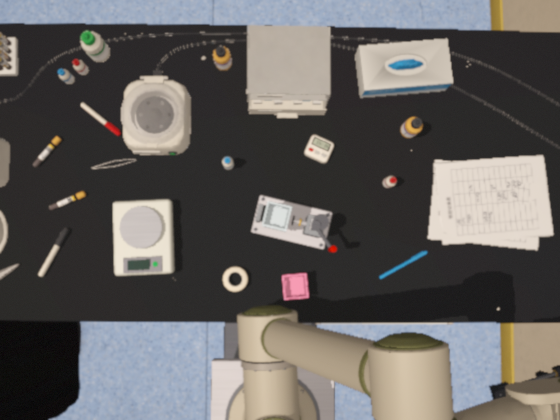

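View pics/wrist0.png

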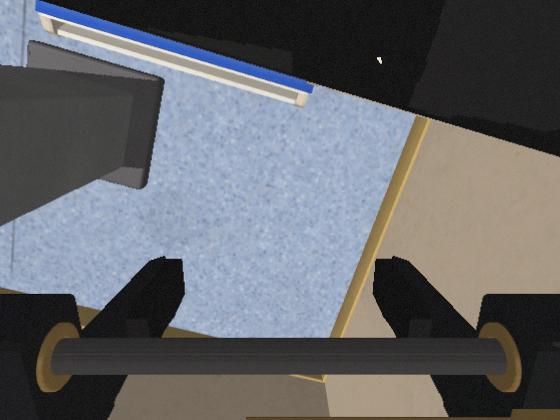

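The top view shows the stand at about (292,222), with the red knob at (333,249), the balance pan at (142,227), the blue-cap bottle at (228,163), the red-cap bottle at (390,182), the timer at (319,149) and the pink decoy at (295,287). Next I'll zoom in.

```bash
cat > h.py <<'E'
import cv2,numpy as np,pickle
def ray(c,px):
    K=np.array([[c["fx"],0,c["cx"]],[0,c["fy"],c["cy"]],[0,0,1]])
    n=cv2.undistortPoints(np.array(px,float).reshape(-1,1,2),K,np.array(c["D"],float)).reshape(-1,2)
    d=np.c_[n,np.ones(len(n))]@c["R"]
    o=-c["R"].T@c["t"]; return o,d
def onz(c,px,z):
    o,d=ray(c,px); s=(z-o[2])/d[:,2]; return o+d*s[:,None]
def proj(c,X):
    K=np.array([[c["fx"],0,c["cx"]],[0,c["fy"],c["cy"]],[0,0,1]])
    return cv2.projectPoints(np.array(X,float).reshape(-1,3),cv2.Rodrigues(np.array(c["R"],float))[0],np.array(c["t"],float),K,np.array(c["D"],float))[0].reshape(-1,2)
def dep(c,px):
    o,d=ray(c,px); px=np.round(np.array(px)).astype(int).reshape(-1,2)
    return o+d*c["depth"][px[:,1],px[:,0]][:,None]
E
python3 - <<'E'
from h import *
a=cv2.imread("pics/top0.png"); b=cv2.imread("pics/scene0.png")
cv2.imwrite("pics/topz.png",cv2.resize(a[180:270,235:355],None,fx=6.6,fy=6.6,interpolation=cv2.INTER_CUBIC))
cv2.imwrite("pics/scz.png",cv2.resize(b[190:300,240:380],None,fx=5.4,fy=5.4,interpolation=cv2.INTER_CUBIC))
E
```

```text
(no output)
```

View pics/topz.png

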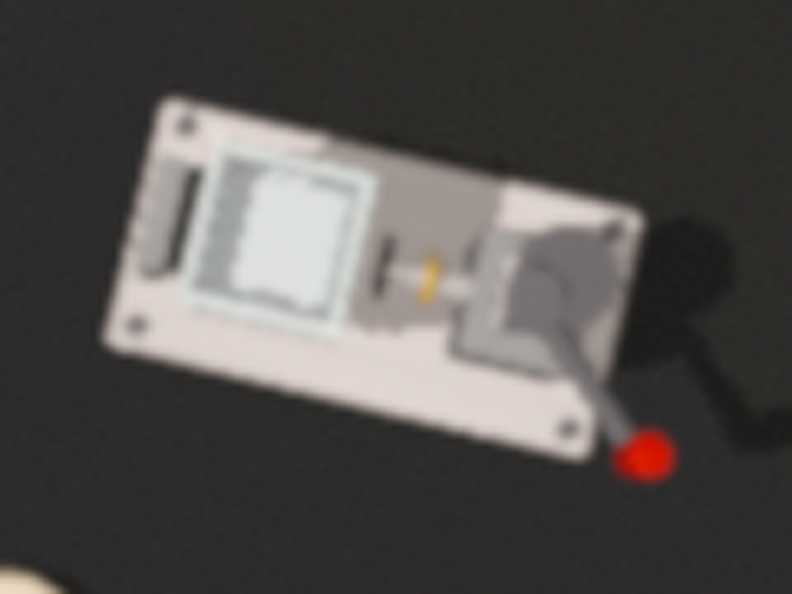

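View pics/scz.png

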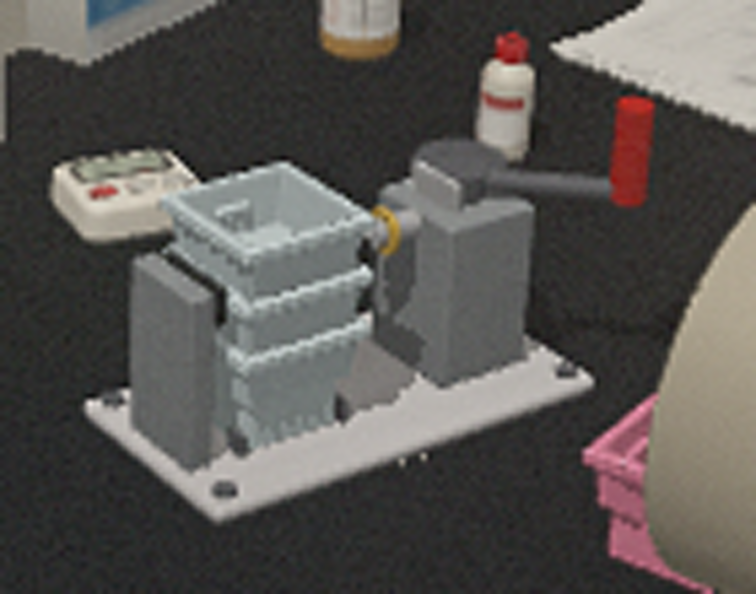

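```bash
python3 - <<'E'
from h import *
c=pickle.load(open("pics/top0.pkl","rb")); s=pickle.load(open("pics/scene0.pkl","rb"))
Z=lambda p:(np.array(p,float)+.5)/6.6-.5+[235,180]
pl=Z([(163,93),(647,210),(592,465),(101,349)]); P=onz(c,pl,.008); print("plate",P.round(4).tolist(),P.mean(0))
ex=[P[1]-P[0],P[2]-P[3]]; ang=[np.arctan2(-e[1],-e[0]) for e in ex] 
print("len",[np.linalg.norm(e) for e in ex],"stand y dir angle deg",np.degrees(ang))
r=Z([(215,140),(378,177),(340,337),(178,299)]); R=onz(c,r,.104); print("rim",R.round(4).tolist(),R.mean(0)); 
for i in range(4): e=R[(i+1)%4]-R[i]; print(np.linalg.norm(e),np.degrees(np.arctan2(e[1],e[0])))
im=c["pixels"].astype(int); 
h=cv2.cvtColor(c["pixels"],cv2.COLOR_RGB2HSV)
m=((h[...,0]<6)|(h[...,0]>174))&(h[...,1]>180)&(h[...,2]>90); m[:, :325]=0;m[:,345:]=0;m[:235]=0;m[265:]=0
ys,xs=np.nonzero(m);print("knob px",xs.mean(),ys.mean(),len(xs),onz(c,[(xs.mean(),ys.mean())],.128),onz(c,[Z((652,455))],.132))
h=cv2.cvtColor(s["pixels"],cv2.COLOR_RGB2HSV)
m=((h[...,0]<6)|(h[...,0]>174))&(h[...,1]>150)&(h[...,2]>80); m[:, :345]=0;m[:,370:]=0;m[:200]=0;m[235:]=0
ys,xs=np.nonzero(m);print("scene knob",xs.mean(),ys.mean(),len(xs),xs.min(),xs.max(),ys.min(),ys.max(),onz(s,[(xs.mean(),ys.mean())],.11), dep(s,[(xs.mean(),ys.mean())]))
# pan
g=cv2.cvtColor(c["pixels"],cv2.COLOR_RGB2BGR)[190:285,100:190]
cv2.imwrite("pics/panz.png",cv2.resize(g,None,fx=6,fy=6,interpolation=cv2.INTER_CUBIC))
for n,p in dict(a=(228,160),b=(391,181),t=(319,149)).items(): print(n,dep(c,[p]))
E
```

```text
plate [[0.583, 0.0391, 0.008], [0.5377, -0.1544, 0.008], [0.4361, -0.1322, 0.008], [0.4808, 0.0628, 0.008]] [ 0.50941488 -0.04617559  0.008     ]
len [np.float64(0.19872261743336173), np.float64(0.20005027172218226)] stand y dir angle deg [76.82816123 77.10769156]
rim [[0.5548, 0.0185, 0.104], [0.5415, -0.0421, 0.104], [0.4821, -0.0283, 0.104], [0.4957, 0.0317, 0.104]] [ 0.51853305 -0.00505015  0.104     ]
0.06198800682897846 -102.37104761163525
0.06102925583428142 166.91474160949772
0.061458699128507925 77.20996171053426
0.0605755210726905 -12.588386296516681
knob px 332.40384615384613 248.73076923076923 52 [[ 0.43855017 -0.13836966  0.128     ]] [[ 0.43903978 -0.14015911  0.132     ]]
scene knob 356.5149253731343 217.19402985074626 134 353 360 208 227 [[ 0.43952542 -0.14248892  0.11      ]] [[ 0.43473244 -0.13476208  0.11404892]]
a [[0.66193307 0.11853785 0.06439605]]
b [[ 0.61261731 -0.29771114  0.06103097]]
t [[ 0.70243315 -0.11778973  0.01578887]]
```

View pics/panz.png

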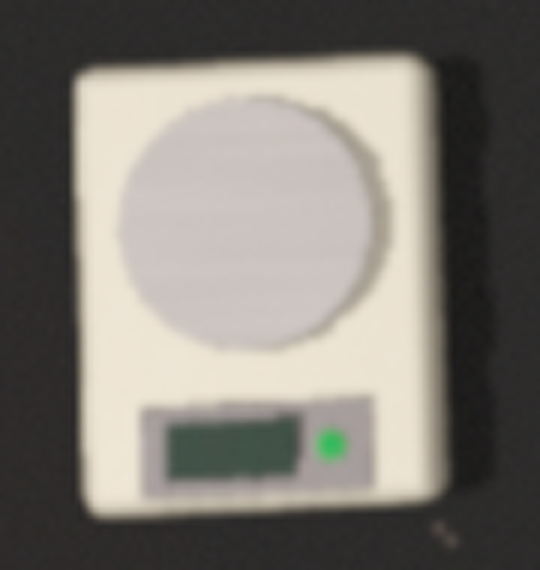

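```bash
python3 - <<'E'
from h import *
c=pickle.load(open("pics/top0.pkl","rb")); s=pickle.load(open("pics/scene0.pkl","rb"))
g=c["pixels"][190:285,100:190].astype(int)
# pan: greyish-pink vs creamy body: use blue-red difference
hs=cv2.cvtColor(c["pixels"],cv2.COLOR_RGB2HSV)
m=np.zeros(hs.shape[:2],np.uint8); m[200:253,115:172]=((hs[...,1]<22)&(hs[...,2]>130)&(hs[...,2]<220))[200:253,115:172]
m=cv2.morphologyEx(m,cv2.MORPH_OPEN,np.ones((3,3)))
k=max(cv2.findContours(m,0,1)[0],key=cv2.contourArea); print(cv2.minEnclosingCircle(k),cv2.fitEllipse(k),cv2.contourArea(k))
(e,_),r=cv2.minEnclosingCircle(k)[0],0
for p in [cv2.minEnclosingCircle(k)[0],cv2.fitEllipse(k)[0],(140.8,227.1)]: print(onz(c,[p],.05))
print(dep(c,[(141,227)]))
hs=cv2.cvtColor(s["pixels"],cv2.COLOR_RGB2HSV)
m=np.zeros(hs.shape[:2],np.uint8); m[300:352,125:200]=((hs[...,1]<15)&(hs[...,2]>100)&(hs[...,2]<215))[300:352,125:200]
k=max(cv2.findContours(m,0,1)[0],key=cv2.contourArea); p=cv2.fitEllipse(k);print(p,onz(s,[p[0]],.05))
w=pickle.load(open("pics/wrist0.pkl","rb")); print("wrist cam",-w["R"].T@w["t"])
E
```

```text
((140.3411407470703, 226.921875), 21.132930755615234) ((140.35494995117188, 226.91036987304688), (40.52804946899414, 41.533538818359375), 66.94886779785156) 1321.5
[[0.4909941  0.33921437 0.05      ]]
[[0.49102356 0.33918015 0.05      ]]
[[0.49055194 0.33803831 0.05      ]]
[[0.49084571 0.33771699 0.04924251]]
((162.3400115966797, 328.4100646972656), (40.005123138427734, 66.26187896728516), 79.40778350830078) [[0.48639101 0.34276216 0.05      ]]
wrist cam [ 0.22907533 -0.50752254  0.38424367]
```

Call:
servo_tool(plan=[[[29, 39, 0], 0, 1], [[29, 39, 0], 3, 1], [[29, 39, 0], 3, 1], [[29, 39, 0], 3, 1], [[29, 39, 0], 3, 1], [[29, 39, 0], 3, 1], [[29, 39, 0], 3, 1], [[29, 39, 0], 0, 1]])

```text
time_s: 1.15
ee_pos: [0.3819, -0.2159, 0.2497]
ee_rot: [-3.142, -0.0, 0.589]
contact_force: [0.7, -0.1, 0.0]
opening: 0.0884
```

Call:
servo_tool(plan=[[[28, 38, -20], 0, 1], [[29, 39, -30], 0, 1], [[0, 0, 0], 0, 1]])

```text
time_s: 1.52
ee_pos: [0.4384, -0.1378, 0.198]
ee_rot: [-3.138, 0.002, 0.593]
contact_force: [0.1, -0.2, 0.2]
opening: 0.0879
```

```bash
python3 - <<'E'
from plant import *
from h import *
print(sense()["ee_pos"])
for n in("wrist","scene"):
    c=capture(n);pickle.dump(c,open(f"pics/{n}1.pkl","wb"));cv2.imwrite(f"pics/{n}1.png",c["pixels"][:,:,::-1])
E
```

```text
[ 0.43842609 -0.13775167  0.19796098]
```

View pics/wrist1.png

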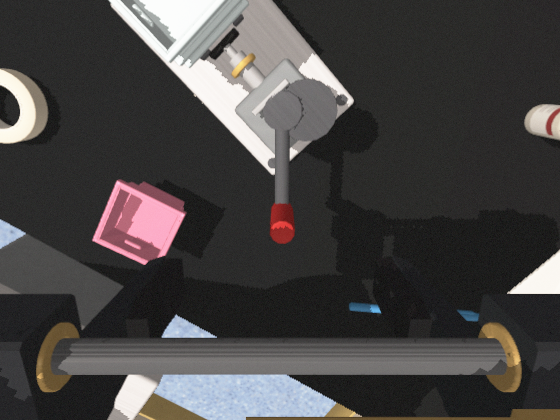

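View pics/scene1.png

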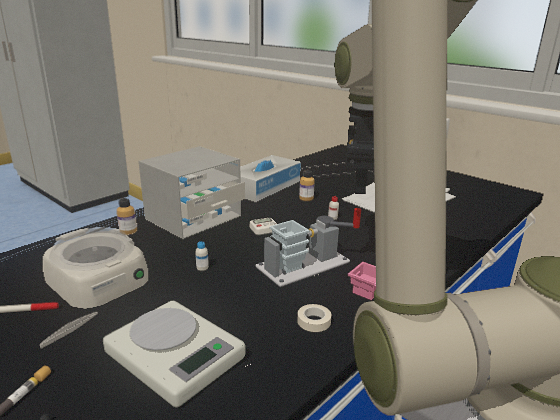

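```bash
python3 - <<'E'
from h import *
w=pickle.load(open("pics/wrist1.pkl","rb"));print(onz(w,[(282,232)],.132))
g=w["pixels"][0:130,150:320,::-1];cv2.imwrite("pics/w1z.png",cv2.resize(g,None,fx=4.5,fy=4.5,interpolation=cv2.INTER_CUBIC))
g=pickle.load(open("pics/scene1.pkl","rb"));print(proj(g,[[.4384,-.138,.187],[.4384,-.138,.132]]))
g=g["pixels"][205:285,250:370,::-1];cv2.imwrite("pics/s1z.png",cv2.resize(g,None,fx=6.5,fy=6.5,interpolation=cv2.INTER_CUBIC))
E
```

```text
[[ 0.43991327 -0.13998823  0.132     ]]
[[358.98862307 185.36930078]
 [356.68718843 208.84190303]]
```

View pics/w1z.png

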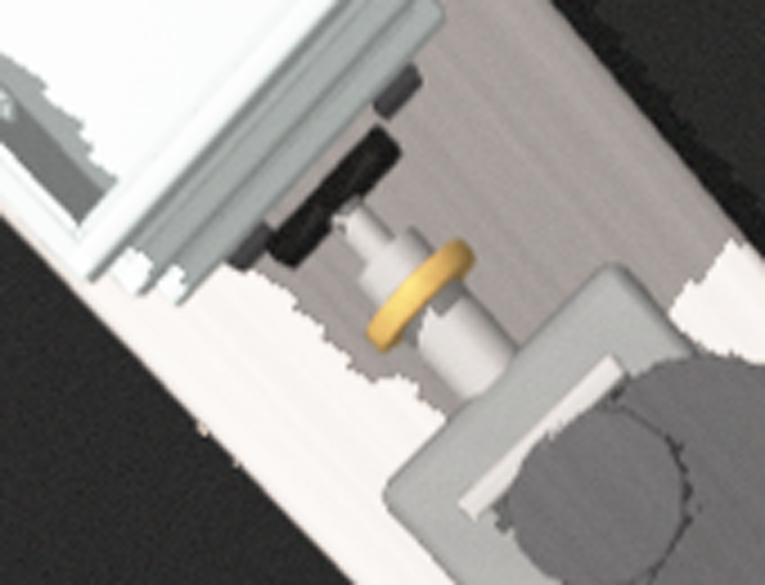

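View pics/s1z.png

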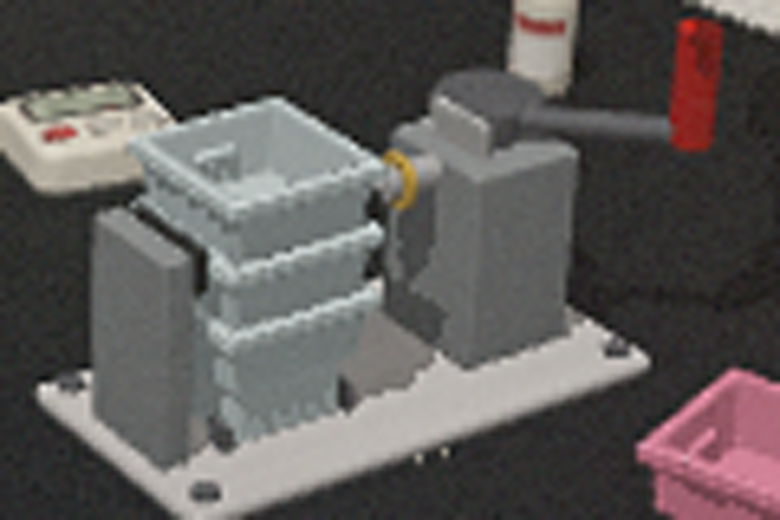

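```bash
cat >> h.py <<'E'
A=np.radians(77.0); YD=np.array([np.cos(A),np.sin(A)]); XD=np.array([np.sin(A),-np.cos(A)]); O=np.array([.5187,-.005])
def st(P): P=np.atleast_2d(P)[:,:2]-O; return np.c_[P@XD,P@YD]*1000
E
python3 - <<'E'
from h import *
w=pickle.load(open("pics/wrist1.pkl","rb"))
Z=lambda p:(np.array(p,float)+.5)/4.5-.5+[150,0]
print("top",st(onz(w,Z([(88,282),(215,138)]),.104)))
print("mid",st(onz(w,Z([(140,295),(270,160)]),.080)))
print("low",st(onz(w,Z([(180,305),(310,165),(440,20)]),.056)))
print("pad",st(onz(w,Z([(268,228),(375,126)]),.083)))
print("padback",st(onz(w,Z([(290,265),(400,152)]),.083)))
print("knob",st(onz(w,[(282,232)],.132)))
E
```

```text
top [[-29.03539822 -31.34928071]
 [ -3.93919454 -31.10151442]]
mid [[-28.76725608 -31.82626306]
 [ -1.62548626 -32.48560706]]
low [[-28.7527056  -31.92326588]
 [  1.44393522 -32.01715279]
 [ 30.60397654 -31.6336943 ]]
pad [[ -8.15853297 -39.05333613]
 [ 12.50882702 -40.27163676]]
padback [[ -9.40700019 -44.61459748]
 [ 12.73546594 -45.02847487]]
knob [[ -46.40168461 -149.25165302]]
```

Call:
servo_tool(plan=[[[1, -1, -40], 0, 1], [[0, -1, -43], 0, 1], [[0, 0, 0], 0, 1]], squeeze=20)

```text
time_s: 2.0
ee_pos: [0.438, -0.1431, 0.1158]
ee_rot: [-3.138, 0.002, 0.587]
contact_force: [-0.9, -0.5, 0.4]
opening: 0.0881
```

Call:
servo_tool(plan=[[[0, 0, 0], 0, -1], [[0, 0, 0], 0, -1], [[0, 0, 0], 0, -1], [[0, 0, 0], 0, -1], [[0, 0, 0], 0, -1]])

```text
time_s: 2.62
ee_pos: [0.4393, -0.1423, 0.1169]
ee_rot: [3.141, -0.0, 0.589]
contact_force: [0.5, 0.1, 0.2]
opening: 0.0402
```

Call:
servo_tool(plan=[[[0, 0, 0], 0, -1], [[0, 0, 0], 0, -1], [[0, 0, 0], 0, -1], [[0, 0, 0], 0, -1]])

```text
time_s: 3.12
ee_pos: [0.4385, -0.1416, 0.1166]
ee_rot: [-3.139, 0.001, 0.589]
contact_force: [-3.2, 4.1, 2.8]
opening: 0.0153
```

```bash
python3 - <<'E'
import numpy as np
p0=np.radians(257-np.degrees(.75)); f=lambda t:70*np.array([np.cos(p0+t),np.sin(p0+t)])
print(p0)
for i in range(13): print(i/10+.1,(f(i/10+.1)-f(i/10)).round(1))
E
```

```text
3.735496177625427
0.1 [ 4.2 -5.6]
0.2 [ 4.7 -5.1]
0.30000000000000004 [ 5.2 -4.6]
0.4 [ 5.7 -4.1]
0.5 [ 6.  -3.5]
0.6 [ 6.4 -2.9]
0.7 [ 6.6 -2.2]
0.7999999999999999 [ 6.8 -1.6]
0.9 [ 6.9 -0.9]
1.0 [ 7.  -0.2]
1.1 [7.  0.5]
1.2000000000000002 [6.9 1.2]
1.3 [6.7 1.9]
```

Turn to about 0.5 rad first, well short of contact.

Call:
servo_tool(plan=[[[4.2, -5.6, 0], 5.7, -1], [[4.7, -5.1, 0], 5.7, -1], [[5.2, -4.6, 0], 5.7, -1], [[5.7, -4.1, 0], 5.7, -1], [[6.0, -3.5, 0], 5.7, -1], [[0, 0, 0], 0, -1]])

```text
time_s: 3.88
ee_pos: [0.465, -0.1644, 0.1166]
ee_rot: [-3.14, -0.001, 1.087]
contact_force: [0.4, 5.9, 1.1]
opening: 0.0155
```

```bash
python3 - <<'E'
from plant import *
from h import *
s=sense();print(s["ee_pos"],s["ee_rot"],s["contact_force"],s["opening"])
d=s["ee_pos"][:2]-(O-.098*YD);print("theta",np.arctan2(d[1],d[0])%6.283-3.7355,"r",np.hypot(*d))
for n in("wrist","top"):
    c=capture(n);pickle.dump(c,open(f"pics/{n}2.pkl","wb"));cv2.imwrite(f"pics/{n}2.png",c["pixels"][:,:,::-1])
E
```

```text
[ 0.46504958 -0.16441958  0.11660784] [-3.14022463e+00 -1.46486738e-03  1.08749970e+00] [0.43132058 5.907521   1.10773587] 0.01549302359527299
theta 0.5175765519329962 r 0.07131691767392176
```

View pics/wrist2.png

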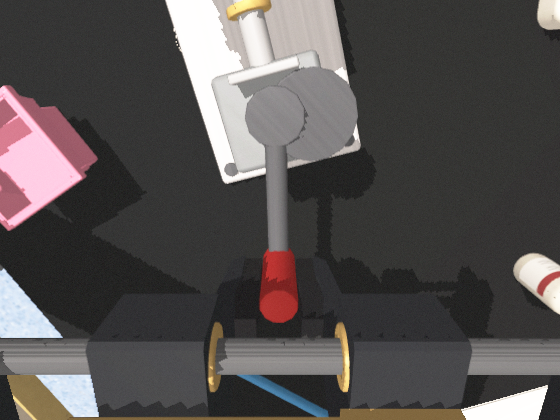

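The wrist view shows the knob at (279,290) held between the fingers, and the pad is out of the frame. I'll measure the pad in the top view instead.

```bash
python3 - <<'E'
from h import *
w=pickle.load(open("pics/wrist2.pkl","rb"));k=st(onz(w,[(279,305)],.132));print("knob",k, "theta",.75+np.arctan2(k[0,0],-(k[0,1]+98)))
a=pickle.load(open("pics/top0.pkl","rb"))["pixels"];b=pickle.load(open("pics/top2.pkl","rb"))["pixels"]
z=[cv2.resize(i[200:255,255:345,::-1],None,fx=8,fy=8,interpolation=cv2.INTER_CUBIC)[:300] for i in(a,b)]
cv2.imwrite("pics/t2z.png",np.vstack(z))
E
```

```text
knob [[ -14.59434467 -165.62095714]] theta 0.5374346953957481
```

View pics/t2z.png

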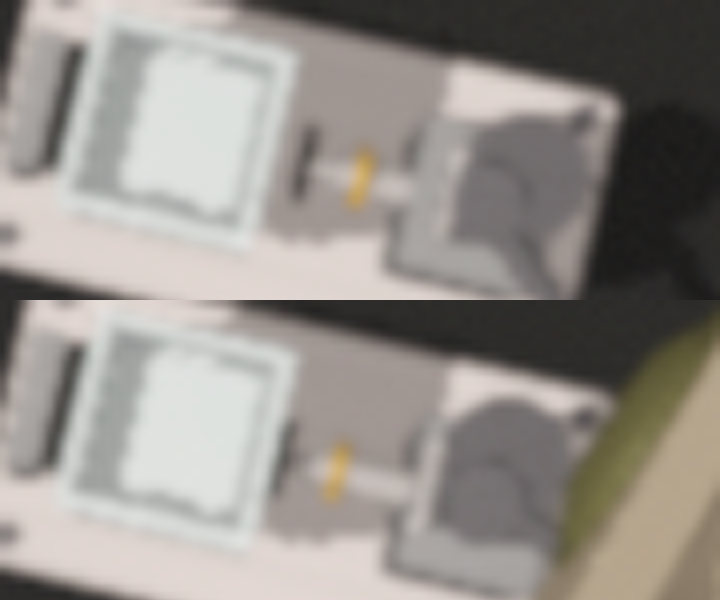

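Call:
servo_tool(plan=[[[6.4, -2.9, 0], 5.7, -1], [[6.6, -2.2, 0], 5.7, -1], [[0, 0, 0], 0, -1]])

```text
time_s: 4.35
ee_pos: [0.4779, -0.1693, 0.1166]
ee_rot: [-3.14, -0.002, 1.287]
contact_force: [-0.2, 6.6, 3.1]
opening: 0.0155
```

```bash
cat > m.py <<'E'
from plant import *
from h import *
import sys
n=sys.argv[1]
s=sense();print(s["ee_pos"],s["ee_rot"],s["contact_force"],s["opening"])
d=s["ee_pos"][:2]-(O-.098*YD);print("theta",np.arctan2(d[1],d[0])%6.283-3.7355,"r",np.hypot(*d))
t=np.array([-d[1],d[0]])/np.hypot(*d);print("tang F",s["contact_force"][:2]@t)
c=capture("top");pickle.dump(c,open(f"pics/top{n}.pkl","wb"))
a=pickle.load(open("pics/top0.pkl","rb"))["pixels"];b=c["pixels"]
z=[cv2.resize(i[200:255,255:345,::-1],None,fx=8,fy=8,interpolation=cv2.INTER_CUBIC)[:300] for i in(a,b)]
cv2.imwrite(f"pics/t{n}z.png",np.vstack(z))
for i in (a,b):
    h=cv2.cvtColor(i,cv2.COLOR_RGB2HSV); m=(h[...,0]>10)&(h[...,0]<30)&(h[...,1]>90)&(h[...,2]>90);m[:210]=0;m[230:]=0;m[:,:290]=0;m[:,308:]=0
    ys,xs=np.nonzero(m); print("brass",st(onz(c,[(xs.mean(),ys.mean())],.09)),len(xs))
E
python3 m.py 3
```

```text
[ 0.47790347 -0.16934646  0.116593  ] [-3.14002928e+00 -1.83314073e-03  1.28656255e+00] [-0.21972702  6.58345031  3.06030346] 0.015459596234469691
theta 0.7108325770099837 r 0.07136569964694199
tang F -1.9418073212951996
brass [[ -1.36308985 -59.40470424]] 10
brass [[ -1.88980727 -49.03372572]] 9
```

View pics/t3z.png

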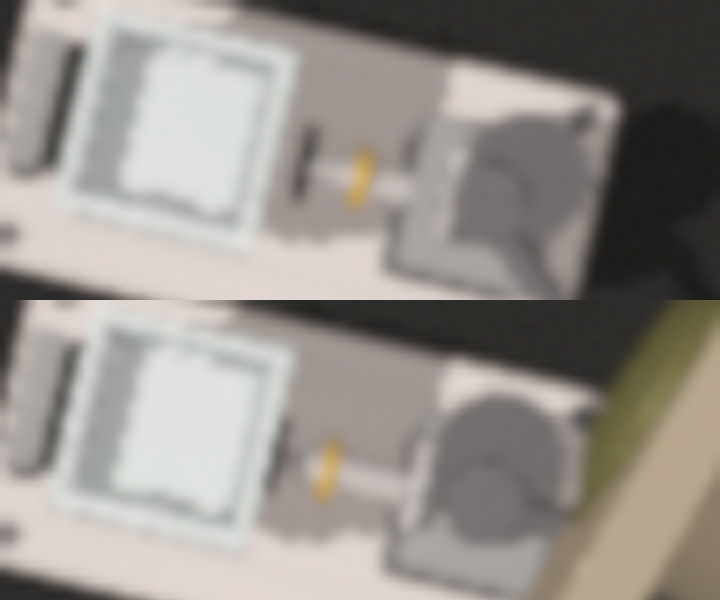

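Call:
servo_tool(plan=[[[6.7, -1.2, 0], 5.7, -1], [[0, 0, 0], 0, -1]])

```text
time_s: 4.65
ee_pos: [0.4844, -0.1707, 0.1166]
ee_rot: [-3.14, -0.001, 1.386]
contact_force: [-2.1, 5.0, 3.1]
opening: 0.0152
```

```bash
python3 m.py 4
```

```text
[ 0.48435583 -0.1707293   0.11659061] [-3.13972032e+00 -1.46956662e-03  1.38598963e+00] [-2.1398407   4.95478151  3.1490908 ] 0.01521580913715264
theta 0.8033642509552905 r 0.07130965424181633
tang F -2.962338152992202
brass [[ -1.36308985 -59.40470424]] 10
brass [[  0.33055271 -47.32847015]] 10
```

Call:
servo_tool(plan=[[[6.9, -0.8, 0], 5.7, -1], [[0, 0, 0], 0, -1]])

```text
time_s: 4.95
ee_pos: [0.4911, -0.1716, 0.1166]
ee_rot: [-3.14, -0.002, 1.485]
contact_force: [-2.7, 3.4, 2.8]
opening: 0.0149
```

```bash
python3 m.py 5
```

```text
[ 0.49112564 -0.17159447  0.11655837] [-3.13952552e+00 -1.54085318e-03  1.48547261e+00] [-2.74296838  3.39377538  2.82966923] 0.01491215548230286
theta 0.8991007663075674 r 0.07132085146119495
tang F -2.9978157312888567
brass [[ -1.36308985 -59.40470424]] 10
brass [[ -1.08324004 -46.20007621]] 8
```

View pics/t5z.png

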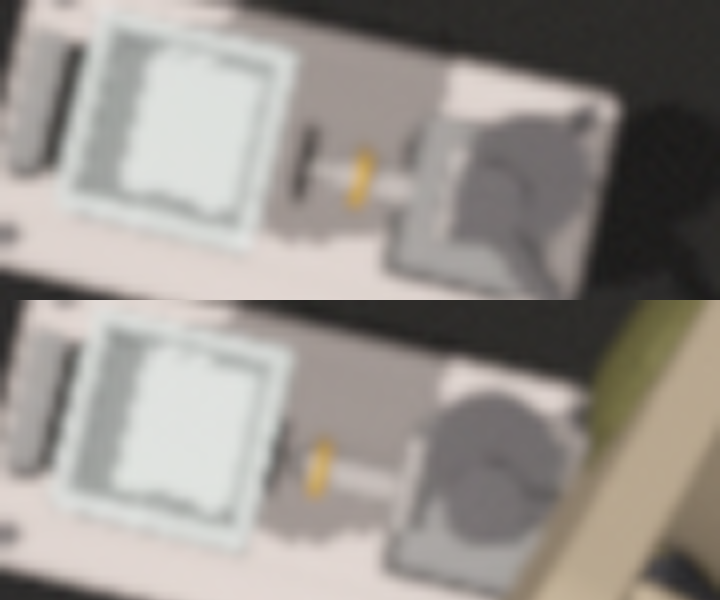

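```bash
python3 - <<'E'
from h import *
T={k:pickle.load(open(f"pics/top{k}.pkl","rb")) for k in("0","2","3","4","5")}
def g(k): return cv2.cvtColor(T[k]["pixels"],cv2.COLOR_RGB2GRAY).astype(np.float32)
mpx=1.34/526.9*1000
def ecc(a,b,r):
    x0,x1,y0,y1=r; W=np.eye(2,3,dtype=np.float32)
    c,W=cv2.findTransformECC(a[y0:y1,x0:x1],b[y0:y1,x0:x1],W,cv2.MOTION_TRANSLATION,(3,200,1e-6)); return W[:,2],c
for k in("2","3","4","5"):
    v,c=ecc(g("0"),g(k),(261,296,200,233)); 
    print(k,"stack shift mm",-v[0]*mpx*1.0,v[1]*mpx,c)
# dark line pad position along stand-x=0 band: profile along stand y at z=.083
ys=np.arange(-52,-28,.5)
for k in T:
    c=T[k];pr=[]
    for y in ys:
        P=[np.r_[O+XD*x/1000+YD*y/1000,.083] for x in(-6,-4,-2,0,2,4,6)]
        q=proj(c,P).astype(np.float32); pr.append(cv2.remap(g(k),q[:,0].reshape(1,-1),q[:,1].reshape(1,-1),1).mean())
    pr=np.array(pr); print(k,pr.astype(int)[::2], "min at",ys[pr.argmin()])
E
```

```text
2 stack shift mm 0.6436325 -0.511958 0.9554266166046114
3 stack shift mm 2.3821912 -0.6640393 0.9625429784131686
4 stack shift mm 2.3764777 -0.7715274 0.9567036087267974
5 stack shift mm 2.4255345 -0.78810143 0.9501130486493518
0 [167 166 164 162 160 156 150 141 129 116 105  99 103 114 126 137 146 153
 160 168 179 189 198 205] min at -41.0
2 [168 170 171 172 172 170 168 165 161 156 151 146 141 137 131 123 115 111
 115 128 152 173 190 201] min at -35.0
3 [168 167 168 169 171 172 172 171 168 163 158 151 146 143 139 135 130 122
 115 114 123 139 161 181] min at -33.5
4 [165 163 163 165 167 169 170 169 166 162 157 151 145 141 138 134 130 123
 116 115 124 139 161 182] min at -33.5
5 [171 169 167 166 166 167 168 168 165 161 156 149 143 140 137 133 129 122
 116 115 123 139 161 181] min at -33.5
```

Call:
servo_tool(plan=[[[5.2, -0.2, 0], 4.3, -1], [[5.2, 0.2, 0], 4.3, -1], [[0, 0, 0], 0, -1]])

```text
time_s: 5.38
ee_pos: [0.5012, -0.1716, 0.1166]
ee_rot: [-3.139, -0.002, 1.635]
contact_force: [-4.4, 3.7, 3.0]
opening: 0.0152
```

```bash
python3 m.py 6; python3 - <<'E'
from plant import *
from h import *
c=capture("wrist");pickle.dump(c,open("pics/wrist6.pkl","wb"));cv2.imwrite("pics/wrist6.png",c["pixels"][:,:,::-1])
E
```

```text
[ 0.50123871 -0.17161324  0.11657763] [-3.13912026e+00 -1.73625307e-03  1.63537151e+00] [-4.41537007  3.72740686  2.97936279] 0.015219811114898311
theta 1.04106333442512 r 0.0712725303558785
tang F -4.166499564100115
brass [[ -1.36308985 -59.40470424]] 10
brass [[ -1.03143835 -43.75492181]] 12
```

View pics/wrist6.png

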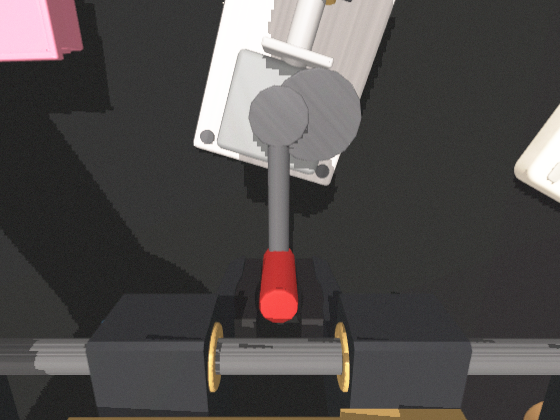

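View pics/t6z.png

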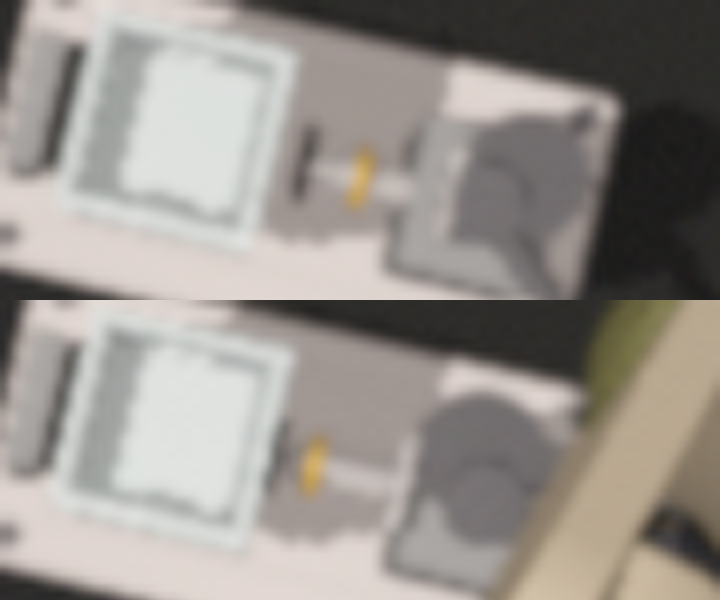

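Call:
servo_tool(plan=[[[0, 0, 0], 0, 1], [[0, 0, 0], 0, 1], [[0, 0, 0], 0, 1], [[0, 0, 0], 0, 1], [[0, 0, 30], 0, 1], [[0, 0, 50], 0, 1], [[0, 0, 0], 0, 1]])

```text
time_s: 6.35
ee_pos: [0.5032, -0.173, 0.2]
ee_rot: [3.136, 0.004, 1.635]
contact_force: [-0.2, 0.3, 0.5]
opening: 0.0833
```

Call:
servo_tool(plan=[[[-6, 25, 0], -6, 1], [[-6, 30, 0], -6, 1], [[0, 0, 0], -5, 1], [[0, 0, 0], 0, 1]])

```text
time_s: 6.85
ee_pos: [0.4898, -0.1171, 0.196]
ee_rot: [-3.14, -0.0, 1.339]
contact_force: [0.4, -1.1, 0.2]
opening: 0.0884
```

```bash
python3 - <<'E'
from plant import *
from h import *
s=sense();print(s["ee_pos"],s["ee_rot"],s["contact_force"],s["opening"])
c=capture("wrist");pickle.dump(c,open("pics/wrist7.pkl","wb"));cv2.imwrite("pics/wrist7.png",c["pixels"][:,:,::-1])
c=capture("top");pickle.dump(c,open("pics/top7.pkl","wb"))
E
```

```text
[ 0.48980517 -0.1170666   0.1960121 ] [-3.14044292e+00 -2.43836942e-04  1.33886346e+00] [ 0.39541455 -1.12151767  0.21223327] 0.08840522998080716
```

View pics/wrist7.png

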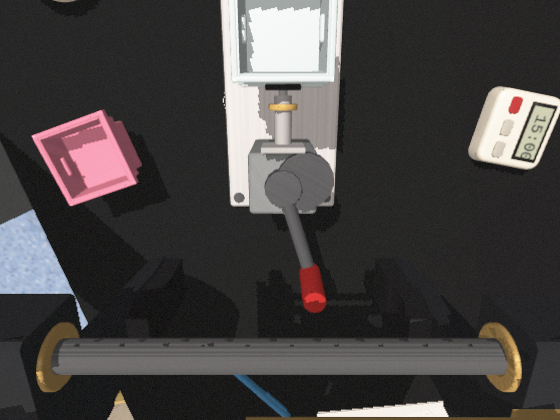

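```bash
python3 - <<'E'
from h import *
w=pickle.load(open("pics/wrist7.pkl","rb"))
cv2.imwrite("pics/w7z.png",cv2.resize(w["pixels"][60:160,220:350,::-1],None,fx=6,fy=6,interpolation=cv2.INTER_CUBIC))
E
```

```text
(no output)
```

View pics/w7z.png

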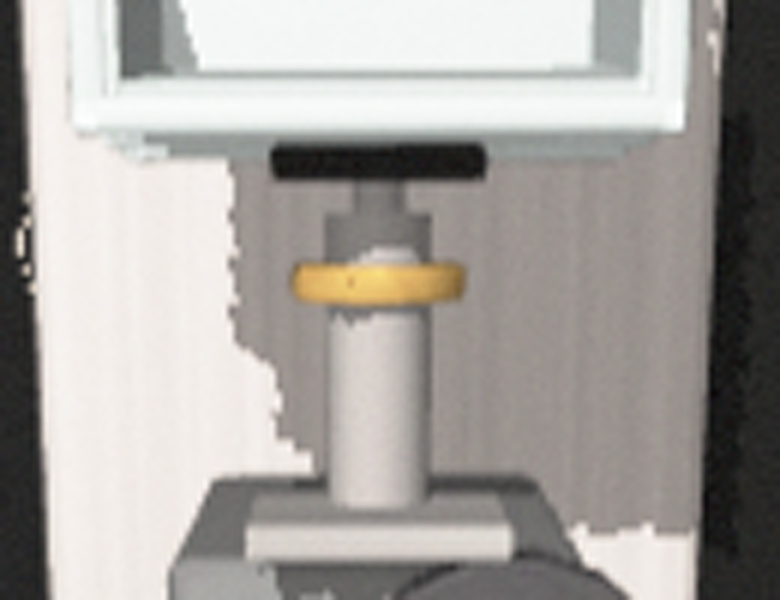

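```bash
python3 - <<'E'
from h import *
w1=pickle.load(open("pics/wrist1.pkl","rb"));w7=pickle.load(open("pics/wrist7.pkl","rb"))
Z1=lambda p:(np.array(p,float)+.5)/4.5-.5+[150,0]
Z7=lambda p:(np.array(p,float)+.5)/6-.5+[220,60]
print("w1 padback",st(onz(w1,Z1([(290,265),(400,152)]),.083)).mean(0),"brass",st(onz(w1,Z1([(420,295)]),.088)),"front",st(onz(w1,Z1([(268,228),(375,126)]),.083)).mean(0))
print("w7 padback",st(onz(w7,Z7([(272,176),(486,176)]),.083)).mean(0),"brass",st(onz(w7,Z7([(378,283)]),.088)),"front",st(onz(w7,Z7([(272,146),(486,146)]),.083)).mean(0))
for n,w in(("1",w1),("7",w7)):
    h=cv2.cvtColor(w["pixels"],cv2.COLOR_RGB2HSV);m=((h[...,0]>12)&(h[...,0]<30)&(h[...,1]>110)&(h[...,2]>100)).astype(np.uint8)
    m[130:]=0; n_,l,s,c=cv2.connectedComponentsWithStats(m);i=1+s[1:,4].argmax();print("brass",n,c[i],s[i],st(onz(w,[c[i]],.088)))
print("rim top", st(onz(w7,Z7([(75,130),(685,130)]),.104)), st(onz(w7,Z7([(110,75)]),.104)))
k=st(onz(w7,[(315,302)],.132));print("knob",k,"theta",.75+np.arctan2(k[0,0],-(k[0,1]+98)))
E
```

```text
w1 padback [  1.66423287 -44.82153617] brass [[  1.66496802 -60.88179226]] front [  2.17514703 -39.66248644]
w7 padback [  1.34307294 -33.33314396] brass [[  1.16234052 -44.50264351]] front [  1.34815846 -30.20222998]
brass 1 [242.44736842  64.77894737] [232  54  23  24 190] [[  1.59483604 -60.4999929 ]]
brass 7 [282.29559748 106.8490566 ] [269 104  28   7 159] [[  0.97235597 -44.56453012]]
rim top [[-29.43862022 -28.84336057]
 [ 31.88475826 -29.18307754]] [[-25.70471376 -23.69390598]]
knob [[  21.49901562 -164.56244921]] theta 1.062412988131765
```

Call:
servo_tool(plan=[[[10, 38, 0], 0, 1], [[10, 38, 0], 0, 1], [[10, 38, 0], 0, 1], [[0, 0, 0], 0, 1]])

```text
time_s: 7.45
ee_pos: [0.5203, -0.0018, 0.1964]
ee_rot: [-3.141, -0.0, 1.342]
contact_force: [0.3, -0.4, 0.2]
opening: 0.0878
```

```bash
python3 - <<'E'
from plant import *
from h import *
s=sense();print(s["ee_pos"],s["ee_rot"],st(s["ee_pos"]))
c=capture("wrist");pickle.dump(c,open("pics/wrist8.pkl","wb"));cv2.imwrite("pics/wrist8.png",c["pixels"][:,:,::-1])
E
```

```text
[ 0.52027964 -0.00180087  0.196359  ] [-3.14115333e+00 -1.83678373e-04  1.34172387e+00] [[0.81950724 3.47247334]]
```

View pics/wrist8.png

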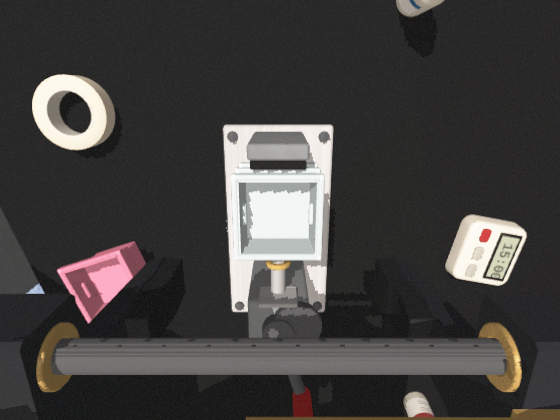

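```bash
python3 - <<'E'
from h import *
c=pickle.load(open("pics/wrist8.pkl","rb"))
P=onz(c,[(233,174),(325,174),(323,260),(233,260)],.104);print(st(P),P.mean(0),st(P.mean(0)))
e=P[1]-P[0];print(np.degrees(np.arctan2(e[1],e[0])))
E
```

```text
[[-27.82650163  33.02831646]
 [ 32.42441797  32.87400985]
 [ 33.40487368 -29.50041825]
 [-30.49028249 -29.34242321]] [ 0.520927   -0.00370285  0.104     ] [[1.87812688 1.76487121]]
-13.146737978516825
```

Call:
servo_tool(plan=[[[0, -1, -40], 0, 1], [[0, 0, -40], 0, 1], [[0, 0, -12], 0, 1], [[0, 0, -8], 0, 1], [[0, 0, 0], 0, 1]], squeeze=20)

```text
time_s: 8.12
ee_pos: [0.5204, -0.0047, 0.0973]
ee_rot: [3.141, 0.0, 1.337]
contact_force: [0.6, 0.3, 0.0]
opening: 0.0884
```

Call:
servo_tool(plan=[[[0, 0, 0], 0, -1], [[0, 0, 0], 0, -1], [[0, 0, 0], 0, -1], [[0, 0, 0], 0, -1], [[0, 0, 0], 0, -1], [[0, 0, 0], 0, -1]])

```text
time_s: 8.88
ee_pos: [0.5201, -0.0043, 0.0971]
ee_rot: [3.141, -0.0, 1.338]
contact_force: [-1.3, 1.2, 5.8]
opening: 0.0618
```

```bash
python3 - <<'E'
from plant import *
from h import *
s=sense();print(s["ee_pos"],s["contact_force"],s["opening"])
c=capture("wrist");cv2.imwrite("pics/wrist9.png",c["pixels"][:,:,::-1])
c=capture("scene");cv2.imwrite("pics/scene9.png",cv2.resize(c["pixels"][150:290,230:400,::-1],None,fx=4,fy=4,interpolation=2))
E
```

```text
[ 0.52007357 -0.00432335  0.09708727] [-1.29172383  1.15910389  5.82207541] 0.061779531792674446
```

View pics/scene9.png

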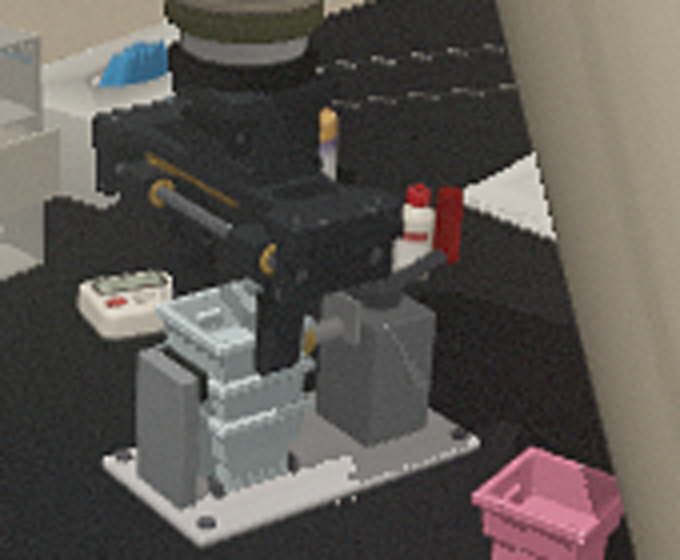

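Call:
servo_tool(plan=[[[0, 0, 2], 0, -1], [[0, 0, 2], 0, -1], [[0, 0, 3], 0, -1], [[0, 0, 3], 0, -1]], squeeze=25)

```text
time_s: 9.48
ee_pos: [0.5199, -0.0043, 0.1068]
ee_rot: [-3.141, -0.0, 1.338]
contact_force: [-0.9, 0.0, -3.0]
opening: 0.0613
```

```bash
python3 - <<'E'
from plant import *
from h import *
s=sense();print(s["ee_pos"],s["contact_force"],s["opening"])
c=capture("scene");cv2.imwrite("pics/scene10.png",cv2.resize(c["pixels"][150:290,230:400,::-1],None,fx=4,fy=4,interpolation=2))
E
```

```text
[ 0.51990981 -0.00431255  0.1068042 ] [-9.38892350e-01  2.15772604e-03 -2.99812499e+00] 0.061340282063642754
```

View pics/scene10.png

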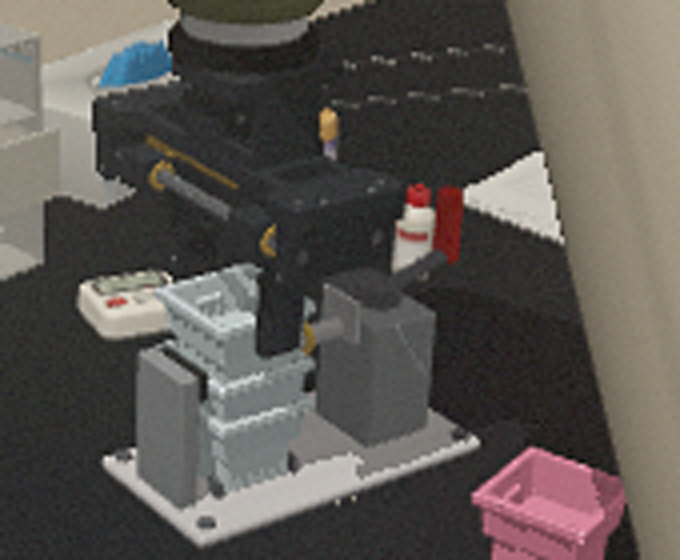

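The top dish is rising alone. The middle rim hasn't moved and the drag reads 3 N, so I'll keep lifting.

Call:
servo_tool(plan=[[[0, 0, 4], 0, -1], [[0, 0, 5], 0, -1], [[0, 0, 6], 0, -1], [[0, 0, 8], 0, -1], [[0, 0, 12], 0, -1], [[0, 0, 16], 0, -1], [[0, 0, 16], 0, -1], [[0, 0, 10], 0, -1]])

```text
time_s: 10.52
ee_pos: [0.5202, -0.0044, 0.185]
ee_rot: [3.14, 0.0, 1.338]
contact_force: [0.4, -0.2, -1.4]
opening: 0.0615
```

```bash
python3 - <<'E'
from plant import *
from h import *
s=sense();print(s["ee_pos"],s["contact_force"],s["opening"])
c=capture("scene");cv2.imwrite("pics/scene11.png",cv2.resize(c["pixels"][110:290,230:400,::-1],None,fx=3.3,fy=3.3,interpolation=2))
E
```

```text
[ 0.52022894 -0.00436177  0.18503254] [ 0.39496339 -0.22704865 -1.3699958 ] 0.06147230900828253
```

View pics/scene11.png

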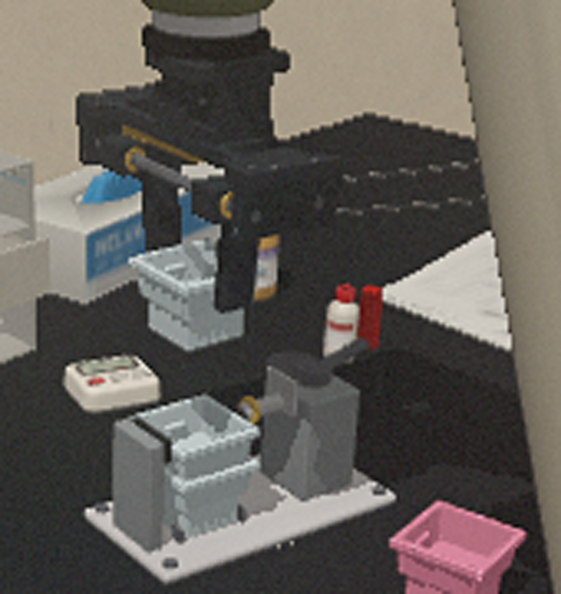

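Call:
servo_tool(plan=[[[-2, 20, 0], 0, -1], [[-4, 40, 0], 0, -1], [[-4, 48, 0], 0, -1], [[-5, 55, 0], 0, -1], [[-5, 55, 0], 0, -1], [[-4, 50, 0], 0, -1], [[-3, 43, 0], 0, -1], [[-3, 33, 0], 0, -1]])

```text
time_s: 11.58
ee_pos: [0.4895, 0.3414, 0.1834]
ee_rot: [-3.141, 0.0, 1.339]
contact_force: [0.3, 0.5, -1.1]
opening: 0.0614
```

Call:
servo_tool(plan=[[[0, 0, -20], 0, -1], [[0, 0, -30], 0, -1], [[0, 0, -20], 0, -1], [[0, 0, -10], 0, -1], [[0, 0, 0], 0, -1]])

```text
time_s: 12.2
ee_pos: [0.49, 0.3396, 0.1034]
ee_rot: [-3.141, 0.001, 1.338]
contact_force: [1.0, 1.2, -1.2]
opening: 0.0616
```

```bash
python3 - <<'E'
from plant import *
from h import *
s=sense();print(s["ee_pos"],s["ee_rot"],s["contact_force"],s["opening"])
c=capture("scene");cv2.imwrite("pics/scene12.png",c["pixels"][:,:,::-1])
c=capture("wrist");pickle.dump(c,open("pics/wrist12.pkl","wb"));cv2.imwrite("pics/wrist12.png",c["pixels"][:,:,::-1])
E
```

```text
[0.48997924 0.33956938 0.10344539] [-3.14085431e+00  5.53730359e-04  1.33766111e+00] [ 1.01005029  1.15964689 -1.15194736] 0.06162009141545994
```

View pics/scene12.png

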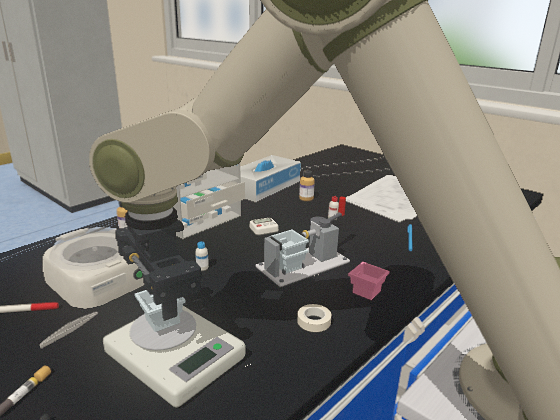

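View pics/wrist12.png

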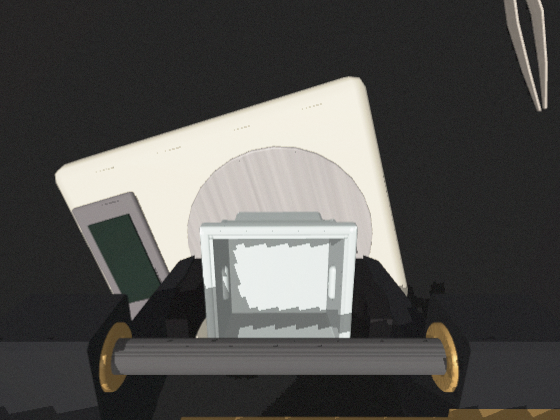

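```bash
python3 - <<'E'
from h import *
c=pickle.load(open("pics/wrist12.pkl","rb"))
t=np.array([.490,.3396])
P=onz(c,[(280,147),(188,222),(372,222)],.05)[:,:2]-t;print("pan far/l/r",np.c_[P@XD,P@YD]*1000)
P=onz(c,[(202,225),(356,225)],.11)[:,:2]-t;print("rim far",np.c_[P@XD,P@YD]*1000)
E
```

```text
pan far/l/r [[  2.51547302  53.09410896]
 [-50.08694439  10.86187975]
 [ 54.67959016  10.14016651]]
rim far [[-28.29226378  32.08780767]
 [ 31.75433355  31.67382737]]
```

Call:
servo_tool(plan=[[[0, 0, -6], 0, -1], [[0, 0, -4], 0, -1], [[0, 0, -1], 0, -1], [[0, 0, 0], 0, -1]])

```text
time_s: 12.8
ee_pos: [0.49, 0.3397, 0.0927]
ee_rot: [-3.142, -0.0, 1.338]
contact_force: [0.4, 0.2, 0.4]
opening: 0.0615
```

Call:
servo_tool(plan=[[[0, 0, -0.5], 0, -1], [[0, 0, -0.5], 0, -1], [[0, 0, 0], 0, -1]])

```text
time_s: 13.18
ee_pos: [0.49, 0.3396, 0.0917]
ee_rot: [-3.142, 0.0, 1.338]
contact_force: [-0.3, -0.8, -0.9]
opening: 0.0611
```

Call:
servo_tool(plan=[[[0, 0, -0.5], 0, -1], [[0, 0, -0.5], 0, -1], [[0, 0, 0], 0, -1]])

```text
time_s: 13.55
ee_pos: [0.4901, 0.3396, 0.0911]
ee_rot: [3.141, -0.0, 1.338]
contact_force: [-1.7, -2.3, 4.3]
opening: 0.0613
```

The pan is taking weight (4.3 N upward at z 0.091). I'll hold a moment, then open.

Call:
servo_tool(plan=[[[0, 0, 0], 0, -1], [[0, 0, 0], 0, -1]])

```text
time_s: 13.8
ee_pos: [0.4901, 0.3396, 0.0911]
ee_rot: [3.141, -0.0, 1.338]
contact_force: [-2.3, -1.3, 5.9]
opening: 0.0619
```

Call:
servo_tool(plan=[[[0, 0, 0], 0, 1], [[0, 0, 0], 0, 1], [[0, 0, 0], 0, 1], [[0, 0, 0], 0, 1], [[0, 0, 0], 0, 1], [[0, 0, 0], 0, 1]])

```text
time_s: 14.55
ee_pos: [0.49, 0.3397, 0.0907]
ee_rot: [-3.142, 0.0, 1.338]
contact_force: [0.2, -0.0, 0.5]
opening: 0.0882
```

Call:
servo_tool(plan=[[[0, 0, 10], 0, 1], [[0, 0, 30], 0, 1], [[0, 0, 50], 0, 1], [[0, 0, 50], 0, 1], [[0, 0, 0], 0, 1]])

```text
time_s: 15.18
ee_pos: [0.4911, 0.3402, 0.2355]
ee_rot: [3.135, -0.005, 1.338]
contact_force: [0.9, -0.4, -0.5]
opening: 0.0881
```

```bash
python3 - <<'E'
from plant import *
from h import *
s=sense();print(s["time_s"],s["ee_pos"],s["contact_force"],s["opening"])
c=capture("scene");cv2.imwrite("pics/scene13.png",c["pixels"][:,:,::-1])
c=capture("wrist");pickle.dump(c,open("pics/wrist13.pkl","wb"));cv2.imwrite("pics/wrist13.png",c["pixels"][:,:,::-1])
c=capture("top");pickle.dump(c,open("pics/top13.pkl","wb"));cv2.imwrite("pics/top13.png",c["pixels"][:,:,::-1])
E
```

```text
15.175 [0.49105151 0.34018676 0.23545913] [ 0.88701183 -0.41164272 -0.47031887] 0.08806250541149543
```

View pics/scene13.png

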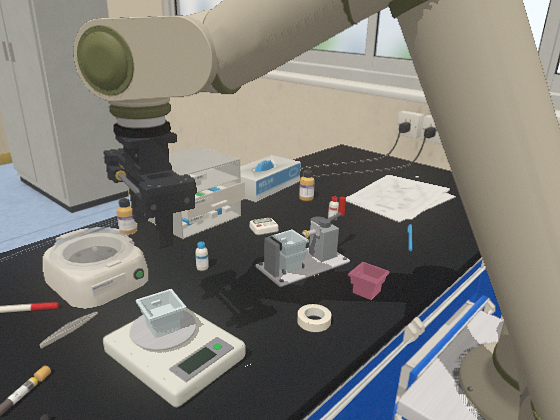

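View pics/wrist13.png

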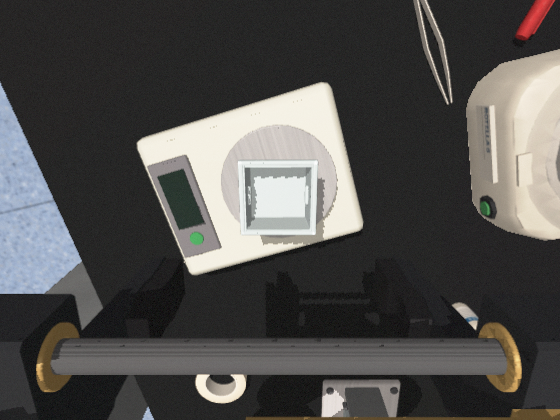

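View pics/top13.png

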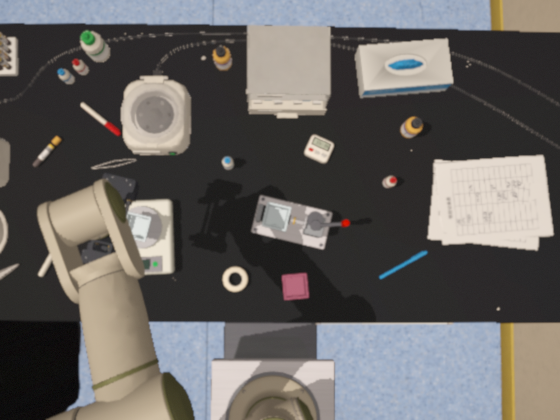

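```bash
python3 - <<'E'
from plant import *
from h import *
c=pickle.load(open("pics/wrist13.pkl","rb"))
r=onz(c,[(238,160),(319,160),(317,235),(239,235)],.098).mean(0); p=onz(c,[(279,124.5)],.05)[0]; p2=onz(c,[(221,182),(337,182)],.05)
print("dish",r,"pan",p[:2]-.054*YD,p2.mean(0)); 
t0=pickle.load(open("pics/top0.pkl","rb"));t=pickle.load(open("pics/top13.pkl","rb"))
for n,(x,y) in dict(a=(228,163),b=(390,182),tim=(319,149)).items():
    A_,B_=[cv2.cvtColor(q["pixels"][y-14:y+14,x-14:x+14],cv2.COLOR_RGB2GRAY).astype(np.float32) for q in(t0,t)]
    print(n,cv2.phaseCorrelate(A_,B_))
finish_job()
E
```

```text
dish [0.49160015 0.33942463 0.098     ] pan [0.49259488 0.33864858] [0.49280925 0.34084891 0.05      ]
a ((-0.024982515458336962, 0.02202530038590389), 0.9820015165540907)
b ((0.08045641524622482, 0.011023998010665892), 0.8806901870171229)
tim ((0.024489386263150337, -0.007807103640384838), 1.0063262751367357)
the job is handed in; nothing more can be done
```

The job is handed in at about 15 s of the 69 s allowed; `finish_job` gave no verdict.

- **Clamping:** I gripped the red knob and turned the lever counter-clockwise to about 1.05 rad. On the way the stack slid about 2.3 mm before it stopped. My estimates of how far the pad sank ranged from about 3.7 to 6.9 mm, most of them near 5 mm, or roughly 15 N. I had no direct force reading at the pad, so that figure comes only from images and the lever angle. Even the ends of that range, roughly 11 to 21 N, are inside the 8 to 27 N limits.
- **Lifting:** The top dish came up alone by its rim with about 3 N of drag. In the scene view the middle and lowest dishes stayed seated.
- **Placing:** I lowered the dish onto the pan while still holding it. The force on the tool read 4 to 6 N upward before I opened the fingers and raised the arm clear.

**Last checks:** In the wrist image the dish centre is within about 2 mm of the pan centre, and it looks upright. The two bottles and the timer had moved less than 0.1 pixel in the top view. After the retreat the arm was touching nothing. I did not measure the pad again after lifting the dish. One measurement disagreed: the scene camera placed the pan centre about 5 mm from where the top and wrist cameras did, and I used the latter two.

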